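# Weigh out bath-salt tablets for one bath

### The job

Weigh out the salt for one bath: take bath tablets from the bamboo board one at a time and set each gently on the tray of the dial scale, under the glass shelf, until the red needle comes to rest inside the green band. Leave the tablets you do not need where they lie on the board, and do not disturb the other things on the ledge or press on the tray.

Things in the scene. Friction and masses are not known exactly. Their poses are not given: they have to be found in the camera images.
- tablet1: lilac pressed bath-salt tablet, a disc 40 mm in diameter and 22 mm high, lying flat on the bamboo board; rigid; origin at the centre of its underside. Weighs between 39 and 53 g: which, cannot be seen
- tablet2: lilac pressed bath-salt tablet, a disc 40 mm in diameter and 22 mm high, lying flat on the bamboo board; rigid; origin at the centre of its underside. Weighs between 39 and 53 g: which, cannot be seen
- tablet3: lilac pressed bath-salt tablet, a disc 40 mm in diameter and 22 mm high, lying flat on the bamboo board; rigid; origin at the centre of its underside. Weighs between 39 and 53 g: which, cannot be seen
- tablet4: lilac pressed bath-salt tablet, a disc 40 mm in diameter and 22 mm high, lying flat on the bamboo board; rigid; origin at the centre of its underside. Weighs between 39 and 53 g: which, cannot be seen
- tablet5: lilac pressed bath-salt tablet, a disc 40 mm in diameter and 22 mm high, lying flat on the bamboo board; rigid; origin at the centre of its underside. Weighs between 39 and 53 g: which, cannot be seen
- board: flat bamboo board 180 x 250 x 12 mm, fixed, carrying the five tablets; origin at the centre of its underside, x across its 180 mm width, y along its length. The tablets stand in two rows (three and two), their centres at least 75 mm apart
- scale: white dial scale, 240 x 180 mm, housing 45 mm high, fixed; origin on the ledge under the tray's centre; the housing reaches from 180 mm before it (-x, the dial end) to 60 mm behind it. The round white dial, 114 mm across, lies flat on top, its centre 118 mm from the origin towards -x. It stands turned, dial end towards the robot's middle, tray end out to its left
- tray: steel weighing tray of the scale, 120 mm (x) x 170 mm (y), with a rim 4 mm high and 3 mm thick; origin at the centre of its floor's upper surface, 70 mm above the ledge when empty, axes as the scale's. It sinks straight down on a soft damped spring, 0.06 mm per gram (15 mm for 250 g; stop at 17 mm), and settles in about half a second
- needle (a joint): angle of the scale's red needle, rad: 0 with the tray empty, 0.01 per gram on the tray, turning clockwise seen from above (at 1.25 it points at the tray)
- green_band (a joint): angle of the middle of the green target band on the dial, rad, counted just as the needle's; the band reaches 0.29 rad to either side of it. It is set anew each time, between 0.88 and 1.43, and stays put. It is wider than the heaviest tablet, so adding single tablets cannot step over it; two or three are needed
- needle_tip (a point): point on the needle 45 mm from the dial's centre; x axis along the needle, outwards
- band_mid (a point): middle of the green band's outer edge, 45 mm from the dial's centre; x axis outwards
- shelf: clear glass shelf on posts over the tray: 170 mm deep, 300 mm wide, 8 mm thick, underside 250 mm above the ledge; origin on the ledge below the middle of its front edge, x to the back. The edge lies about 25 mm before the tray's centre, so a tool must lean in from the dial end, tilted some 40 degrees. Posts 155 mm behind the edge, 140 mm to either side; small bottles on the back half
- cup: chrome toothbrush cup, 70 mm wide, 100 mm high, with two toothbrushes up to 180 mm; origin under its centre
- soap_dish: frosted glass soap dish with a bar of soap, 85 x 120 x 29 mm; origin under its centre
- hairbrush: round wooden hairbrush lying on its bristles, 195 mm long, 68 mm wide, 31 mm high; origin near its middle
- nail_clipper: steel nail clipper, 60 x 14 x 10 mm; origin under its centre
Things that resemble listed ones, but are neither listed nor needed, are in the scene too. What is shaped like the tablet5 but blue, orange or yellow is not meant.

How it is judged (in metres and radians):
On the way:
1. a first tablet lies on the tray and is let go (((x of tablet1 in the frame of tray between -0.062 and 0.062 m and y of tablet1 in the frame of tray between -0.087 and 0.087 m and z of tablet1 in the frame of tray between -0.006 and 0.06 m) or (x of tablet2 in the frame of tray between -0.062 and 0.062 m and y of tablet2 in the frame of tray between -0.087 and 0.087 m and z of tablet2 in the frame of tray between -0.006 and 0.06 m) or (x of tablet3 in the frame of tray between -0.062 and 0.062 m and y of tablet3 in the frame of tray between -0.087 and 0.087 m and z of tablet3 in the frame of tray between -0.006 and 0.06 m) or (x of tablet4 in the frame of tray between -0.062 and 0.062 m and y of tablet4 in the frame of tray between -0.087 and 0.087 m and z of tablet4 in the frame of tray between -0.006 and 0.06 m) or (x of tablet5 in the frame of tray between -0.062 and 0.062 m and y of tablet5 in the frame of tray between -0.087 and 0.087 m and z of tablet5 in the frame of tray between -0.006 and 0.06 m)) and value of joint needle above 0.3 rad and contact force between the fingers and anything else below 0.05 N and velocity of joint needle between -0.1 and 0.1 rad/s), for 0.2 s.
At the end, for the whole second after the job is handed in: The needle is at rest within the green band (within 0.29 rad of its middle); every tablet is either in the scale's tray (stacked or leaning is allowed) or still within 25 mm of where it began on the board (angle between the x axis of needle_tip and the x axis of band_mid, either way round below 0.29 rad and velocity of joint needle between -0.1 and 0.1 rad/s and ((x of tablet1 in the frame of tray between -0.062 and 0.062 m and y of tablet1 in the frame of tray between -0.087 and 0.087 m and z of tablet1 in the frame of tray between -0.006 and 0.06 m) or distance of tablet1 from where it was at the start of the episode below 0.025 m) and ((x of tablet2 in the frame of tray between -0.062 and 0.062 m and y of tablet2 in the frame of tray between -0.087 and 0.087 m and z of tablet2 in the frame of tray between -0.006 and 0.06 m) or distance of tablet2 from where it was at the start of the episode below 0.025 m) and ((x of tablet3 in the frame of tray between -0.062 and 0.062 m and y of tablet3 in the frame of tray between -0.087 and 0.087 m and z of tablet3 in the frame of tray between -0.006 and 0.06 m) or distance of tablet3 from where it was at the start of the episode below 0.025 m) and ((x of tablet4 in the frame of tray between -0.062 and 0.062 m and y of tablet4 in the frame of tray between -0.087 and 0.087 m and z of tablet4 in the frame of tray between -0.006 and 0.06 m) or distance of tablet4 from where it was at the start of the episode below 0.025 m) and ((x of tablet5 in the frame of tray between -0.062 and 0.062 m and y of tablet5 in the frame of tray between -0.087 and 0.087 m and z of tablet5 in the frame of tray between -0.006 and 0.06 m) or distance of tablet5 from where it was at the start of the episode below 0.025 m)); the robot touches nothing.
It fails at once if the cup, soap dish, hairbrush or nail clipper moved more than 30 mm (distance of any of cup, soap_dish, hairbrush, nail_clipper from where it was at the start of the episode above 0.03 m).
It fails at once if the tray is hit or pressed with more than 8 N (tablet dropped, or tray pushed) (contact force between tray and anything else above 8 N).
It fails at once if two tablets off the board and off the tray at once (not one at a time) ((not (distance of tablet1 from where it was at the start of the episode below 0.04 m or (x of tablet1 in the frame of tray between -0.062 and 0.062 m and y of tablet1 in the frame of tray between -0.087 and 0.087 m and z of tablet1 in the frame of tray between -0.006 and 0.06 m)) and not (distance of tablet2 from where it was at the start of the episode below 0.04 m or (x of tablet2 in the frame of tray between -0.062 and 0.062 m and y of tablet2 in the frame of tray between -0.087 and 0.087 m and z of tablet2 in the frame of tray between -0.006 and 0.06 m))) or (not (distance of tablet1 from where it was at the start of the episode below 0.04 m or (x of tablet1 in the frame of tray between -0.062 and 0.062 m and y of tablet1 in the frame of tray between -0.087 and 0.087 m and z of tablet1 in the frame of tray between -0.006 and 0.06 m)) and not (distance of tablet3 from where it was at the start of the episode below 0.04 m or (x of tablet3 in the frame of tray between -0.062 and 0.062 m and y of tablet3 in the frame of tray between -0.087 and 0.087 m and z of tablet3 in the frame of tray between -0.006 and 0.06 m))) or (not (distance of tablet1 from where it was at the start of the episode below 0.04 m or (x of tablet1 in the frame of tray between -0.062 and 0.062 m and y of tablet1 in the frame of tray between -0.087 and 0.087 m and z of tablet1 in the frame of tray between -0.006 and 0.06 m)) and not (distance of tablet4 from where it was at the start of the episode below 0.04 m or (x of tablet4 in the frame of tray between -0.062 and 0.062 m and y of tablet4 in the frame of tray between -0.087 and 0.087 m and z of tablet4 in the frame of tray between -0.006 and 0.06 m))) or (not (distance of tablet1 from where it was at the start of the episode below 0.04 m or (x of tablet1 in the frame of tray between -0.062 and 0.062 m and y of tablet1 in the frame of tray between -0.087 and 0.087 m and z of tablet1 in the frame of tray between -0.006 and 0.06 m)) and not (distance of tablet5 from where it was at the start of the episode below 0.04 m or (x of tablet5 in the frame of tray between -0.062 and 0.062 m and y of tablet5 in the frame of tray between -0.087 and 0.087 m and z of tablet5 in the frame of tray between -0.006 and 0.06 m))) or (not (distance of tablet2 from where it was at the start of the episode below 0.04 m or (x of tablet2 in the frame of tray between -0.062 and 0.062 m and y of tablet2 in the frame of tray between -0.087 and 0.087 m and z of tablet2 in the frame of tray between -0.006 and 0.06 m)) and not (distance of tablet3 from where it was at the start of the episode below 0.04 m or (x of tablet3 in the frame of tray between -0.062 and 0.062 m and y of tablet3 in the frame of tray between -0.087 and 0.087 m and z of tablet3 in the frame of tray between -0.006 and 0.06 m))) or (not (distance of tablet2 from where it was at the start of the episode below 0.04 m or (x of tablet2 in the frame of tray between -0.062 and 0.062 m and y of tablet2 in the frame of tray between -0.087 and 0.087 m and z of tablet2 in the frame of tray between -0.006 and 0.06 m)) and not (distance of tablet4 from where it was at the start of the episode below 0.04 m or (x of tablet4 in the frame of tray between -0.062 and 0.062 m and y of tablet4 in the frame of tray between -0.087 and 0.087 m and z of tablet4 in the frame of tray between -0.006 and 0.06 m))) or (not (distance of tablet2 from where it was at the start of the episode below 0.04 m or (x of tablet2 in the frame of tray between -0.062 and 0.062 m and y of tablet2 in the frame of tray between -0.087 and 0.087 m and z of tablet2 in the frame of tray between -0.006 and 0.06 m)) and not (distance of tablet5 from where it was at the start of the episode below 0.04 m or (x of tablet5 in the frame of tray between -0.062 and 0.062 m and y of tablet5 in the frame of tray between -0.087 and 0.087 m and z of tablet5 in the frame of tray between -0.006 and 0.06 m))) or (not (distance of tablet3 from where it was at the start of the episode below 0.04 m or (x of tablet3 in the frame of tray between -0.062 and 0.062 m and y of tablet3 in the frame of tray between -0.087 and 0.087 m and z of tablet3 in the frame of tray between -0.006 and 0.06 m)) and not (distance of tablet4 from where it was at the start of the episode below 0.04 m or (x of tablet4 in the frame of tray between -0.062 and 0.062 m and y of tablet4 in the frame of tray between -0.087 and 0.087 m and z of tablet4 in the frame of tray between -0.006 and 0.06 m))) or (not (distance of tablet3 from where it was at the start of the episode below 0.04 m or (x of tablet3 in the frame of tray between -0.062 and 0.062 m and y of tablet3 in the frame of tray between -0.087 and 0.087 m and z of tablet3 in the frame of tray between -0.006 and 0.06 m)) and not (distance of tablet5 from where it was at the start of the episode below 0.04 m or (x of tablet5 in the frame of tray between -0.062 and 0.062 m and y of tablet5 in the frame of tray between -0.087 and 0.087 m and z of tablet5 in the frame of tray between -0.006 and 0.06 m))) or (not (distance of tablet4 from where it was at the start of the episode below 0.04 m or (x of tablet4 in the frame of tray between -0.062 and 0.062 m and y of tablet4 in the frame of tray between -0.087 and 0.087 m and z of tablet4 in the frame of tray between -0.006 and 0.06 m)) and not (distance of tablet5 from where it was at the start of the episode below 0.04 m or (x of tablet5 in the frame of tray between -0.062 and 0.062 m and y of tablet5 in the frame of tray between -0.087 and 0.087 m and z of tablet5 in the frame of tray between -0.006 and 0.06 m)))).
It also fails if it takes over 72 s, if anything falls off the work surface, if the arm or the gripper's body presses on something with over 40 N, if the wrist force passes 120 N, or if a joint passes its speed limit or range.

### The arm

A 7-joint arm with a two-finger parallel gripper is mounted at the origin on the work surface. World frame = base frame: x ahead of the robot, y to its left, z up, the work surface at z = 0. Lengths are in mm, angles in rad, forces in N, time in s.
With the tool pointing down it reaches from about 425 to 1025 mm from the base axis. Payload 9.4 kg.
Tool frame: the origin (TCP) lies at the very end of the fingers, on their centre line; the grasp point (between the pads) lies 19 mm behind it; z points along the fingers, y is the line along which they close (so a half turn about z gives the same grasp; the last joint's range is limited). The gripper opens to 93 mm and grips with 3 to 60 N. Pads are 15 mm wide; open, the fingers measure 128 mm over their backs; the gripper's body (75 mm by 188 mm) begins 65 mm behind the grasp point.
Start: joints at [-1.181, 0.599, -0.003, 1.599, 0.002, 0.943, -0.08], TCP at [326.277, 647.432, 218.618] pointing down, gripper open.
Joint ranges: [-2.57, 2.57], [-0.35, 1.97], [-1.29, 1.29], [0.11, 2.56], [-1.05, 4.19], [0.11, 1.86], [-2.63, 2.63]. Speed limits (rad/s): [2.22, 2.22, 3.01, 3.01, 3.14, 3.14, 3.14].

### API

Orientations are given as a rotation vector (axis times angle).
In Python, from workcell import * gives the robot as it stands. Calls block until the motion is done:
- goto(position, orientation): joint-space move of the TCP to a pose.
- movel(position, attitude=None, vel=150, threshold=None): straight line of the TCP; attitude=None keeps the orientation; vel is the mean speed in mm/s. With threshold (N) it stops when the force on the tool has changed by that much, and returns True; else False.
- move_joints(angles): joint-space move.
- grip(opening): opening from 0.0 (shut) to 1.0 (fully open); the grip force is fixed at half the most; returns when the fingers have stopped.
- dwell(seconds).
- inverse_kinematics(position, orientation): joint angles nearest the present ones, or None.
- snapshot(name): name is "side" or "top" or "wrist"; returns the picture (400x640x3 uint8, red, green, blue); there is no depth.
- calibration(name): a dict with "fx", "fy", "cx", "cy" (pixels), "R" (3x3) and "t" (3): a world point X has camera coordinates R X + t. Camera axes: x right, y down, z forward; pixel columns grow to the right and rows downward; lengths in mm; the calibration is good to about 2 mm. A picture is of the moment at which its call begins: read the wrist's pose just before it. calibration takes no time and is no camera call; for the wrist camera it gives the pose at the moment of the call.
A pose or a line that the arm cannot do raises MotionError and nothing moves.
- hand_in(): hands the job in; it is judged then, once.
Readings, each from a call of its own:
- current_time_s(): time.
- current_q(): joint angles.
- current_qvel(): joint speeds.
- current_joint_efforts(): joint torques, N m.
- current_tcp_pos(): TCP position.
- current_tcp_rot(): TCP orientation.
- current_force(): force on the tool from outside, world axes, zero at the start.
- current_wrist_torque(): the same for the moment, N m.
- current_opening(): opening from 0.0 (shut) to 1.0 (fully open).
- current_grip_force(): force on a finger pad.
Only numpy, scipy, OpenCV 4.12 (cv2) and the standard library are available. Lean on these libraries where they do the work, as an engineer would, in place of code of your own. Each camera call takes 0.05 s, during which the arm holds its last target. There are 200 camera calls.

## Working session

There is one attempt and no reset: what is moved stays moved. The work goes in short steps, each a Python script; the robot and the scene stay as the last script left them, time stands still between calls to the robot, and variables do not carry over. Pictures are saved under pics/ and viewed, at most 10 in all, crops included, and the job is handed in when it is done.

```bash
mkdir -p pics; python3 - <<'E'
from workcell import *
import cv2,numpy as np
for n in ("top","side"):
    im=snapshot(n); cv2.imwrite(f"pics/{n}0.png",im[:,:,::-1])
    c=calibration(n); print(n,{k:np.round(v,3).tolist() for k,v in c.items()})
print(current_time_s(),current_tcp_rot(),current_opening())
E
```

```text
top {'fx': 458.033, 'fy': 458.033, 'cx': 320.885, 'cy': 196.522, 'R': [[-0.024, -1.0, 0.006], [-0.997, 0.023, -0.069], [0.069, -0.007, -0.998]], 't': [-64.265, 562.547, 988.87]}
side {'fx': 436.833, 'fy': 436.833, 'cx': 320.386, 'cy': 200.718, 'R': [[-0.783, -0.621, 0.003], [-0.363, 0.453, -0.814], [0.504, -0.639, -0.58]], 't': [412.043, 302.742, 691.539]}
0.1 [-7.26509333e-01 -3.05621675e+00  2.18275890e-03] 0.9997565608599839
```

View pics/top0.png

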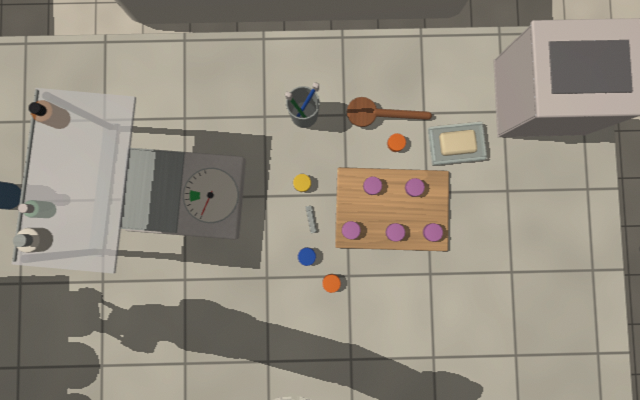

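View pics/side0.png

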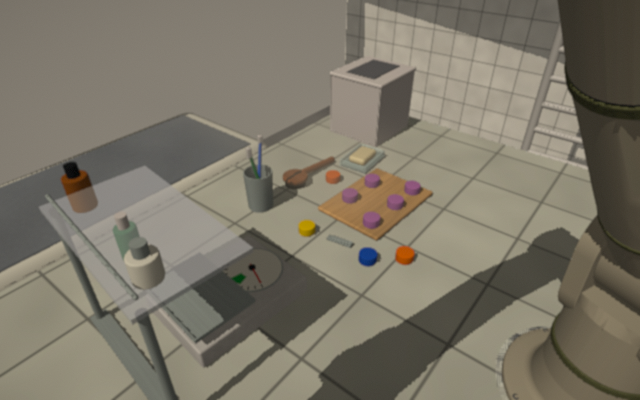

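The top view shows the five lilac tablets at about (373,186), (415,187), (351,231), (396,232) and (433,232). The dial pivot is near (210,195), the green mark is at (195,197), the red needle points down and left, and the tray lies left at about (145,190). The blue, orange and yellow discs are decoys. The side view agrees.

```bash
cat > h.py <<'E'
from workcell import *
import cv2,numpy as np
from scipy.spatial.transform import Rotation as Ro
def ray(c,u,v,z):
    R=np.array(c["R"]);t=np.array(c["t"]); o=-R.T@t
    d=R.T@np.array([(u-c["cx"])/c["fx"],(v-c["cy"])/c["fy"],1]); return o+d*(z-o[2])/d[2]
def blobs(im,lo,hi,amin):
    m=cv2.inRange(cv2.cvtColor(im,cv2.COLOR_RGB2HSV),lo,hi)
    n,l,s,ce=cv2.connectedComponentsWithStats(m)
    return [(ce[i],s[i,4]) for i in range(1,n) if s[i,4]>=amin],m
def tablets(im,c):
    b,_=blobs(im,(135,60,50),(165,255,255),60); 
    return [ray(c,*p,31) for p,a in b],[a for p,a in b]
def dial():
    im=snapshot("top");c=calibration("top")
    g,gm=blobs(im,(50,120,30),(90,255,255),8); 
    hsv=cv2.cvtColor(im,cv2.COLOR_RGB2HSV)
    r=((hsv[...,0]<8)|(hsv[...,0]>172))&(hsv[...,1]>110)&(hsv[...,2]>50)
    out={}
    for nm,m in (("green",gm>0),("red",r)):
        v,u=np.nonzero(m); k=(u>183)&(u<240)&(v>168)&(v<224)
        out[nm]=np.array([ray(c,a,b,46)[:2] for a,b in zip(u[k],v[k])])
    return im,out
E
python3 - <<'E'
from h import *
im,o=dial();c=calibration("top")
T,a=tablets(im,c)
for p,q in zip(T,a): print(np.round(p),q)
for n in ("side",):
    s=snapshot(n);cs=calibration(n);T2,a2=tablets(s,cs)
    for p,q in zip(T2,a2): print("side",np.round(p),q)
for k in o: print(k,len(o[k]),np.round(o[k].mean(0)),np.round(o[k][:40]).tolist())
for p in ((243,155),(238,238),(181,150),(177,236)): print("house",p,np.round(ray(c,*p,45)))
for p in ((210.5,195.5),): print("pivot",np.round(ray(c,*p,47)))
for p in ((155,149),(149,234),(130,149),(123,231)): print("tray",p,np.round(ray(c,*p,74)))
for p in ((135,97),(115,272)): print("shelf",p,np.round(ray(c,*p,258)))
for p in ((303,106),(311,219),(302,183),(307,257),(332,283)): print("misc",np.round(ray(c,*p,20)))
cr=cv2.resize(im[60:300,0:320],None,fx=2.5,fy=2.5,interpolation=cv2.INTER_CUBIC);cv2.imwrite("pics/crop.png",cr[:,:,::-1])
E
```

```text
[ 582. -190.   31.] 252
[ 576. -282.   31.] 257
[ 486. -140.   31.] 249
[ 479. -237.   31.] 260
[ 477. -318.   31.] 265
side [ 572. -272.   31.] 132
side [ 474. -309.   31.] 158
side [ 580. -181.   31.] 118
side [ 476. -227.   31.] 172
side [ 482. -131.   31.] 196
green 71 [568. 195.] [[577.0, 201.0], [577.0, 199.0], [575.0, 203.0], [575.0, 201.0], [575.0, 199.0], [575.0, 196.0], [575.0, 194.0], [575.0, 192.0], [575.0, 190.0], [575.0, 188.0], [573.0, 203.0], [573.0, 201.0], [573.0, 199.0], [573.0, 196.0], [573.0, 194.0], [573.0, 192.0], [573.0, 190.0], [573.0, 188.0], [573.0, 186.0], [571.0, 203.0], [571.0, 201.0], [571.0, 199.0], [571.0, 196.0], [571.0, 194.0], [571.0, 192.0], [571.0, 190.0], [571.0, 188.0], [571.0, 186.0], [569.0, 203.0], [569.0, 201.0], [569.0, 199.0], [569.0, 196.0], [569.0, 194.0], [569.0, 192.0], [569.0, 190.0], [568.0, 188.0], [568.0, 186.0], [567.0, 203.0], [567.0, 201.0], [567.0, 199.0]]
red 14 [545. 171.] [[559.0, 164.0], [557.0, 164.0], [555.0, 167.0], [553.0, 169.0], [553.0, 167.0], [551.0, 169.0], [549.0, 169.0], [545.0, 171.0], [540.0, 173.0], [538.0, 173.0], [536.0, 175.0], [534.0, 175.0], [532.0, 177.0], [530.0, 177.0]]
house (243, 155) [653.  89.  45.]
house (238, 238) [475. 101.  45.]
house (181, 150) [667. 222.  45.]
house (177, 236) [482. 231.  45.]
pivot [567. 159.  47.]
tray (155, 149) [665. 268.  74.]
tray (149, 234) [488. 280.  74.]
tray (130, 149) [666. 320.  74.]
tray (123, 231) [495. 334.  74.]
shelf (135, 97) [721. 237. 258.]
shelf (115, 272) [427. 268. 258.]
misc [764. -42.  20.]
misc [512. -55.  20.]
misc [592. -36.  20.]
misc [429. -44.  20.]
misc [372. -97.  20.]
```

View pics/crop.png

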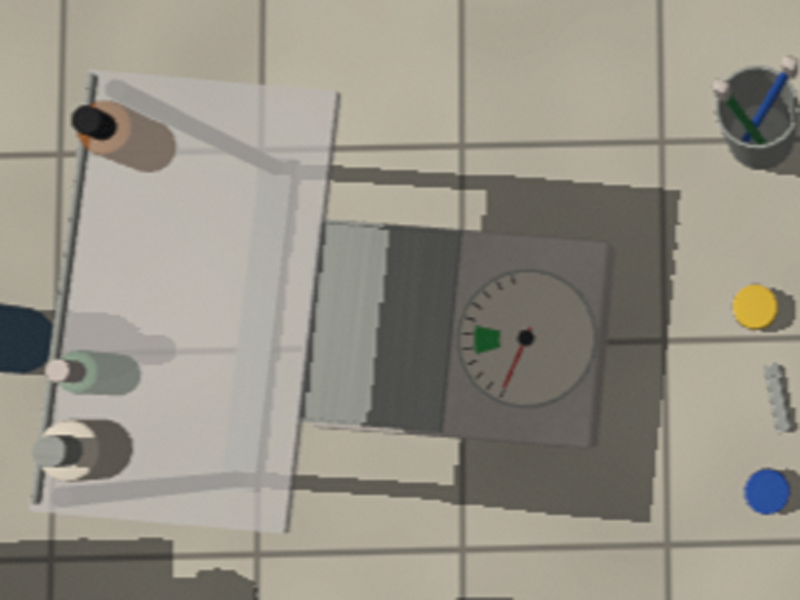

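The scale axis runs along about (0.09, 1.0), which puts the tray centre near (577,277). The shelf edge is at y≈252. I'll keep one tool attitude throughout, tilted 40° towards +y and closing along the tray's long side, so the tablet stays flat. Next I check reachability.

```bash
cat >> h.py <<'E'
TH=np.radians(40); a=np.array([0.09,0.996,0]); a/=np.linalg.norm(a)   # scale +x in world
b=np.array([-a[1],a[0],0])                                             # scale +y in world
ZT=a*np.sin(TH)+np.array([0,0,-np.cos(TH)])
def att(f):
    y=b*f; return Ro.from_matrix(np.c_[np.cross(y,ZT),y,ZT]).as_rotvec()
TRAY=np.array([577.5,276.5,70.])
def tcp(p,h=10.,g=15.):  # TCP for tablet underside centre p: tip h above underside, axis crosses centreline at height g
    return np.asarray(p,float)+np.array([0,0,h])+a*(g-h)*np.tan(TH)
def tray(x,y,z=0): return TRAY+a*x+b*y+np.array([0,0,z])
E
python3 - <<'E'
from h import *
P=[[582,-190,12],[576,-282,12],[486,-140,12],[479,-237,12],[477,-318,12]]
for f in (1,-1):
    print("flip",f)
    for p in P+[[530,-140,200],tray(18,36),tray(18,-36),tray(-28,0),tray(-80,0,40),[577,100,150]]:
        q=inverse_kinematics(tcp(p),att(f)); print(np.round(p),None if q is None else np.round(q,2))
print(inverse_kinematics([326,647,480],current_tcp_rot()))
E
```

```text
flip 1
[ 582 -190   12] [ 0.32  0.94  0.36  1.83 -1.02  1.15 -1.83]
[ 576 -282   12] [ 0.34  1.02  0.55  1.7  -1.02  1.34 -1.77]
[ 486 -140   12] [ 0.43  0.86  0.18  2.08 -1.01  0.92 -1.74]
[ 479 -237   12] [ 0.35  0.96  0.55  1.96 -1.04  1.23 -1.58]
[ 477 -318   12] [ 0.36  1.06  0.74  1.82 -1.04  1.42 -1.52]
[ 530 -140  200] [-0.04  0.77  0.93  1.96 -1.03  1.53 -1.8 ]
[543. 298.  70.] [ 0.43  1.03 -1.13  2.15  1.31  0.25  1.52]
[615. 291.  70.] [ 0.44  1.06 -1.13  1.99  0.9   0.33  1.99]
[575. 249.  70.] [ 0.52  1.04 -1.14  2.09  0.95  0.29  1.97]
[570. 197. 110.] [ 0.29  0.71 -0.54  2.11 -0.97  0.42 -2.44]
[577 100 150] [ 0.23  0.61 -0.19  2.06 -0.98  0.74 -2.32]
flip -1
[ 582 -190   12] [ 0.78  0.93 -0.39  1.8  -0.45  0.8   0.78]
[ 576 -282   12] [ 0.83  0.96 -0.3   1.67 -0.44  0.96  0.84]
[ 486 -140   12] [ 0.85  0.88 -0.45  2.05 -0.51  0.62  0.88]
[ 479 -237   12] [ 0.93  0.9  -0.37  1.92 -0.42  0.79  0.9 ]
[ 477 -318   12] [ 0.99  0.93 -0.35  1.78 -0.34  0.93  0.9 ]
[ 530 -140  200] [ 0.64  0.59 -0.19  1.91 -0.63  1.04  0.81]
[543. 298.  70.] [ 0.43  1.03 -1.13  2.15  1.31  0.25 -1.62]
[615. 291.  70.] [ 0.24  0.87 -0.72  2.   -0.63  0.23  0.3 ]
[575. 249.  70.] [ 0.34  0.86 -0.78  2.1  -0.62  0.18  0.34]
[570. 197. 110.] [ 0.42  0.77 -0.74  2.1  -0.64  0.32  0.39]
[577 100 150] [ 0.47  0.66 -0.55  2.05 -0.71  0.58  0.56]
[-1.19263677  0.45211076  0.01787213  1.22386871 -0.00780961  1.46654686
 -0.07173022]
```

```bash
python3 - <<'E'
from h import *
movel([326,647,480],vel=250)
p=np.array([582,-190,12.]); A=att(-1)
goto(tcp(p)+[-20,0,320],A)
goto(tcp(p)+[0,0,70],A); grip(0.72)
c=calibration("wrist"); im=snapshot("wrist"); T,ar=tablets(im,c)
print([np.round(t) for t in T],ar,np.round(current_q(),2),current_time_s())
cv2.imwrite("pics/w1.png",im[:,:,::-1])
E
```

```text
[array([ 489., -142.,   31.]), array([ 584., -190.,   31.])] [np.int32(1990), np.int32(2144)] [ 0.21  0.88  0.55  1.83 -1.03  1.3   1.3 ] 6.175
```

View pics/w1.png

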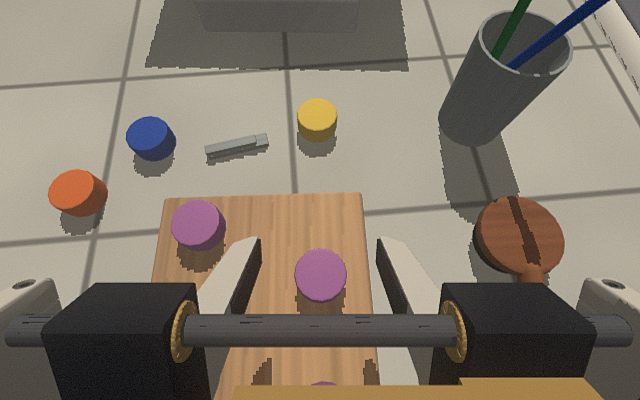

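The wrist view shows the tablet centred between the open fingers at (320,275), with no obstruction. Its measured position (584,-190) agrees with the top view. I'll switch to the more comfortable arm branch, then grasp.

```bash
python3 - <<'E'
from h import *
A=att(-1); p=np.array([583,-190,12.])
c=calibration("wrist"); cam=-np.array(c["R"]).T@np.array(c["t"]); d=cam-current_tcp_pos()
perp=a*np.cos(TH)+np.array([0,0,np.sin(TH)]); print("cam along tool",d@ZT,"perp",d@perp,"y",d@b)
movel(current_tcp_pos()+np.array([0,0,120]))
move_joints([0.64,0.59,-0.19,1.91,-0.63,1.04,0.81])
goto(tcp(p)+[0,0,60],A); print(np.round(current_q(),2))
movel(tcp(p),vel=80); grip(0.0); print("open",current_opening(),current_grip_force())
movel(tcp(p)+[0,0,130],vel=150); print(current_opening(),current_force(),np.round(current_q(),2),current_time_s())
for x,y in ((18,-36),(18,0),(18,36),(10,-36),(-28,0),(-28,30)):
  q=inverse_kinematics(tcp(tray(x,y,12)),A); print(x,y,q if q is None else np.round(q,2))
E
```

```text
cam along tool -164.53234491860528 perp 84.3138294326978 y -0.14906388352041566
[ 0.65  0.82 -0.18  1.8  -0.63  0.95  0.9 ]
open 0.4228434115008981 30.000362992286682
0.42374335005023195 [-0.88946314  0.83858291 -1.47215389] [ 0.64  0.73 -0.17  1.78 -0.61  1.05  0.83] 11.0583
18 -36 [ 0.14  0.8  -0.56  2.   -0.98  0.33  0.61]
18 0 [ 0.2   0.81 -0.68  2.08 -0.98  0.22  0.61]
18 36 [ 0.26  0.83 -0.79  2.15 -1.    0.11  0.63]
10 -36 [ 0.15  0.8  -0.55  2.   -0.99  0.34  0.62]
-28 0 [ 0.24  0.78 -0.61  2.1  -1.04  0.29  0.72]
-28 30 [ 0.53  1.01 -1.15  2.15  1.03  0.26 -1.3 ]
```

The tablet is held: opening 39.3 mm, grip force 30 N. The wrist camera sits on the upper side of the tool and would come close to the shelf edge, so I'll place tablets in the front part of the tray, at local x≈-20.

```bash
python3 - <<'E'
from h import *
A=att(-1)
move_joints([0.42,0.77,-0.74,2.1,-0.64,0.32,0.39])
print(np.round(current_tcp_pos()),np.round(tcp(tray(-80,0,40))))
movel(tcp(tray(-75,-36,30)),A); print(np.round(current_q(),2))
movel(tcp(tray(-20,-36,15)),vel=100); print(np.round(current_q(),2),current_opening(),current_force())
im=snapshot("side"); w=snapshot("wrist")
cv2.imwrite("pics/p1.png",np.hstack([im[120:400,60:420],w[120:400,140:500]])[:,:,::-1]); print(current_time_s())
E
```

```text
[570. 197. 118.] [571. 201. 120.]
[ 0.38  0.8  -0.69  2.02 -0.62  0.36  0.37]
[ 0.29  0.83 -0.7   2.01 -0.65  0.29  0.34] 0.4233141844554318 [ 0.24331113 -0.44317974 -0.17984134]
13.7167
```

View pics/p1.png

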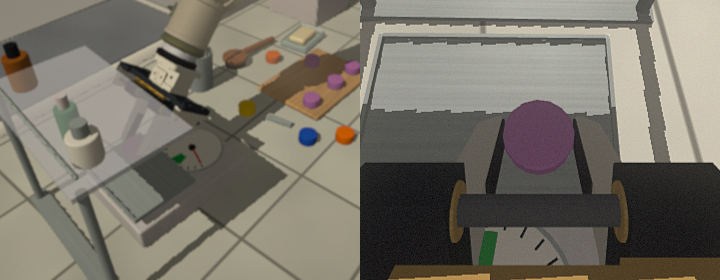

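The tablet is held flat above the tray, and the outer finger is just inside the right rim, so I shift 3 mm inward before lowering.

```bash
cat >> h.py <<'E'
def needle(piv=(567,159)):
    im,o=dial(); r={}
    for k,v in o.items():
        d=(v-np.array(piv)).mean(0) if k=="green" else (lambda e: e[np.linalg.norm(e,axis=1)>14].mean(0))(v-np.array(piv))
        r[k]=1.25-np.arctan2(d@b[:2],d@a[:2]) ; r[k+"_n"]=len(v)
    return im,r
E
python3 - <<'E'
from h import *
movel(tcp(tray(-20,-33,8)),vel=60)
hit=movel(tcp(tray(-20,-33,-3.5)),vel=15); print(current_force())
grip(0.52); dwell(0.3); print(current_opening(),current_force())
movel(tcp(tray(-38,-33,18)),vel=60)     # straight back along the tool
movel(tcp(tray(-110,-33,90)),vel=200); dwell(.3)
w=snapshot("wrist"); cv2.imwrite("pics/w2.png",w[:,:,::-1])
im,r=needle(); print(r,current_time_s())
cv2.imwrite("pics/t2.png",cv2.resize(im[120:260,100:300],None,fx=4,fy=4)[:,:,::-1])
E
```

```text
[ 0.02810564 -0.27285578 -0.0616054 ]
0.5195339782538708 [ 0.46487634 -0.1307682  -0.20151132]
{'green': np.float64(1.0772050888090061), 'green_n': 2, 'red': np.float64(0.6034041906167037), 'red_n': 6} 17.3083
```

View pics/w2.png

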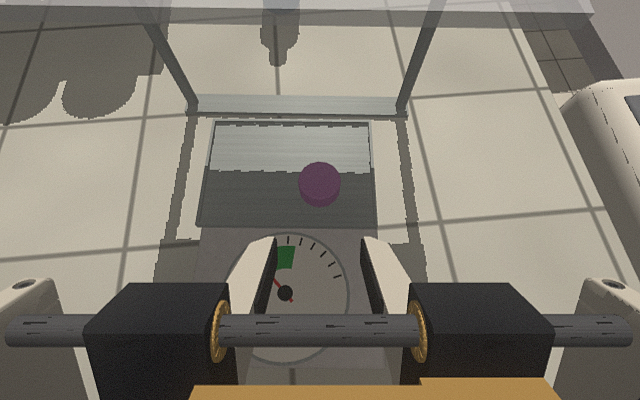

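The first tablet lies flat on the tray, released, at (320,183). From the first top picture the band middle is about 1.19, so two or three tablets are needed. I'll check reach for the second spot, then fetch tablet (487,-141).

```bash
python3 - <<'E'
from h import *
A=att(-1)
for y in (36,30,25):
  q=inverse_kinematics(tcp(tray(-20,y)),A); print(y,q if q is None else np.round(q,2))
movel(tcp(tray(-170,0,120)),vel=250)
dwell(.2); im,r=needle(); print(r)
p=np.array([487.5,-141,12.])
goto(tcp(p)+[0,0,130],A); print(np.round(current_q(),2))
goto(tcp(p)+[0,0,45],A); grip(.72); c=calibration("wrist"); w=snapshot("wrist"); T,ar=tablets(w,c); print([np.round(t) for t in T],ar)
movel(tcp(p),vel=80); grip(0.0); print("open",current_opening(),current_grip_force())
movel(tcp(p)+[0,0,130],vel=150); print(current_opening(),np.round(current_q(),2),current_time_s())
im,r=needle(); print(r); cv2.imwrite("pics/t3.png",cv2.resize(im[120:270,100:300],None,fx=4,fy=4)[:,:,::-1])
for y in (36,30,25):
  q=inverse_kinematics(tcp(tray(-20,y)),A); print(y,q if q is None else np.round(q,2))
E
```

```text
36 [ 0.51  1.04 -1.16  2.16  1.21  0.27 -1.48]
30 [ 0.34  0.86 -0.82  2.16 -0.74  0.11  0.44]
25 [ 0.34  0.86 -0.81  2.15 -0.72  0.12  0.43]
{'green': np.float64(1.1872107952221052), 'green_n': 70, 'red': np.float64(0.5762909070373944), 'red_n': 26}
[ 0.94  0.7  -0.59  2.01 -0.4   0.82  0.65]
[array([ 487., -140.,   31.])] [np.int32(2633)]
open 0.41981408942215065 30.000649988651276
0.4245497875903646 [ 0.94  0.7  -0.58  2.01 -0.4   0.82  0.66] 22.3667
{'green': np.float64(1.1872107952221052), 'green_n': 70, 'red': np.float64(0.5726286994867378), 'red_n': 27}
36 [ 0.51  1.04 -1.16  2.16  1.21  0.27 -1.48]
30 [ 0.34  0.86 -0.82  2.16 -0.75  0.11  0.45]
25 [ 0.34  0.86 -0.81  2.15 -0.74  0.13  0.44]
```

View pics/t3.png

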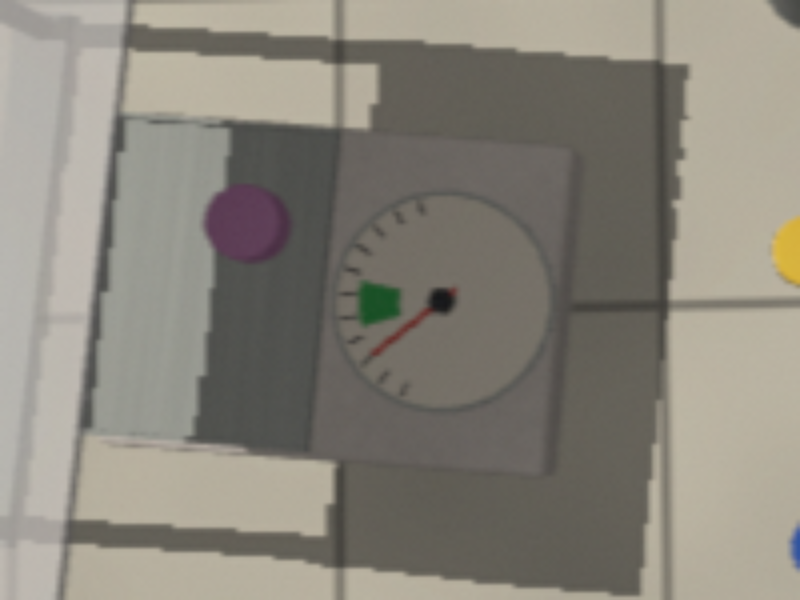

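Needle at about 0.55, so tablet 1 weighs roughly 50 g. The band middle is 1.19. Next I look for a yawed attitude that allows more spacing for the second spot.

```bash
cat >> h.py <<'E'
def yaw(deg,f=-1): return (Ro.from_euler("z",deg,degrees=True)*Ro.from_rotvec(att(f))).as_rotvec()
def tcpy(p,deg,h=10.,g=15.):
    return np.asarray(p,float)+np.array([0,0,h])+Ro.from_euler("z",deg,degrees=True).apply(a)*(g-h)*np.tan(TH)
E
python3 - <<'E'
from h import *
print(np.round(current_q(),2))
for x,y in ((-20,38),(-26,37)):
  for d in (-30,-20,-10,10,20,30):
    q=[inverse_kinematics(tcpy(tray(x,y,z),d),yaw(d)) for z in (-6,20)]; print(x,y,d,[i if i is None else np.round(i,2).tolist() for i in q])
E
```

```text
[ 0.94  0.7  -0.58  2.01 -0.4   0.82  0.66]
-20 38 -30 [[0.16, 0.8, -0.74, 2.4, 2.99, 0.5, 2.44], [0.17, 0.74, -0.74, 2.39, 3.01, 0.44, 2.38]]
-20 38 -20 [[0.23, 0.81, -0.74, 2.34, 3.22, 0.33, 2.41], [0.23, 0.75, -0.74, 2.33, 3.3, 0.27, 2.3]]
-20 38 -10 [[0.45, 0.98, -1.07, 2.25, 2.1, 0.22, -2.52], [0.45, 0.91, -1.06, 2.25, 1.99, 0.16, -2.45]]
-20 38 10 [[0.29, 0.85, -0.73, 2.1, -0.62, 0.29, 0.47], [0.29, 0.8, -0.72, 2.09, -0.62, 0.33, 0.44]]
-20 38 20 [[0.25, 0.86, -0.67, 2.01, -0.5, 0.46, 0.48], [0.25, 0.81, -0.67, 2.01, -0.49, 0.5, 0.45]]
-20 38 30 [[0.21, 0.87, -0.64, 1.93, -0.38, 0.61, 0.49], [0.22, 0.83, -0.65, 1.92, -0.38, 0.65, 0.47]]
-26 37 -30 [[0.18, 0.8, -0.74, 2.4, 3.0, 0.5, 2.44], [0.18, 0.74, -0.74, 2.4, 3.02, 0.43, 2.38]]
-26 37 -20 [[0.24, 0.81, -0.74, 2.34, 3.24, 0.32, 2.41], [0.25, 0.75, -0.74, 2.33, 3.33, 0.27, 2.29]]
-26 37 -10 [[0.46, 0.97, -1.07, 2.25, 2.08, 0.22, -2.5], [0.46, 0.91, -1.05, 2.25, 1.96, 0.16, -2.42]]
-26 37 10 [[0.3, 0.85, -0.73, 2.1, -0.62, 0.29, 0.47], [0.3, 0.8, -0.72, 2.09, -0.62, 0.34, 0.44]]
-26 37 20 [[0.26, 0.86, -0.67, 2.01, -0.49, 0.47, 0.48], [0.26, 0.81, -0.67, 2.01, -0.49, 0.51, 0.45]]
-26 37 30 [[0.22, 0.87, -0.64, 1.93, -0.37, 0.62, 0.5], [0.23, 0.83, -0.65, 1.92, -0.37, 0.66, 0.47]]
```

```bash
python3 - <<'E'
from h import *
d=15; B=yaw(d); x,y=-24,36
goto(tcpy(tray(-110,y,70),d),B); print(np.round(current_q(),2))
movel(tcpy(tray(x,y,14),d),vel=120); print(np.round(current_q(),2))
movel(tcpy(tray(x,y,4),d),vel=60)
movel(tcpy(tray(x,y,-7),d),vel=15)
grip(0.52); dwell(0.2); print(current_opening(),current_force())
movel(tcpy(tray(x-18,y+3,12),d),vel=60)
movel(tcpy(tray(-110,y,90),d),vel=200)
goto(tcp(tray(-190,0,130)),att(-1)); dwell(.4)
im,r=needle(); print(r,current_time_s())
cv2.imwrite("pics/t4.png",cv2.resize(im[120:270,100:300],None,fx=4,fy=4)[:,:,::-1])
E
```

```text
[ 0.44  0.72 -0.69  2.04 -0.48  0.59  0.45]
[ 0.29  0.82 -0.71  2.05 -0.52  0.41  0.42]
0.5199854084578586 [-0.13377362 -0.2885763   0.67424961]
{'green': np.float64(1.2166465370171908), 'green_n': 51, 'red': np.float64(1.0845769971121009), 'red_n': 21} 28.625
```

View pics/t4.png

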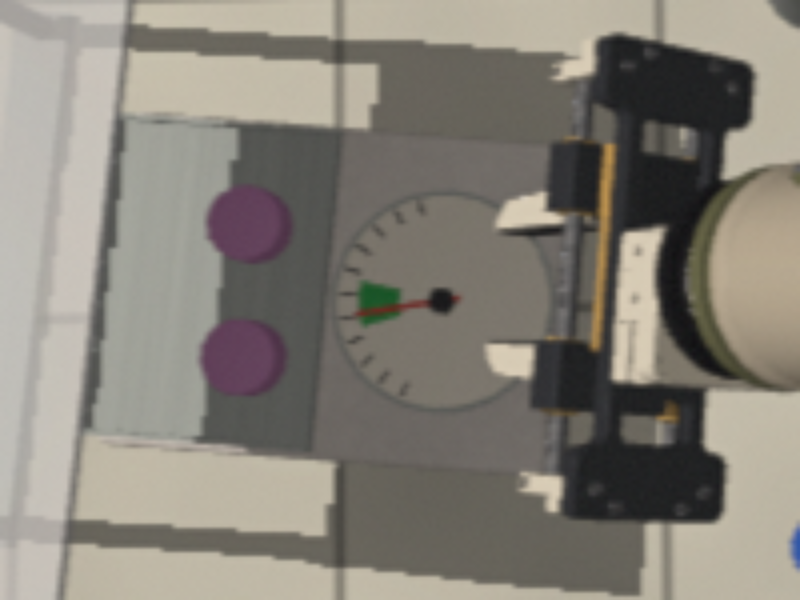

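Both tablets lie flat on the tray. The needle tip at (357,314) is inside the green band, which runs from about (360,283) to (362,325). That is roughly 0.1 rad from its middle, so the job is done, with the gripper clear of everything.

```bash
python3 - <<'E'
from h import *
movel(current_tcp_pos()+np.array([0,0,60])); dwell(.3)
im,r=needle(); print(r); print([np.round(t) for t in tablets(im,calibration("top"))[0]])
print(hand_in(),current_time_s())
E
```

```text
{'green': np.float64(1.2153349025054543), 'green_n': 52, 'red': np.float64(1.0865042974971875), 'red_n': 19}
[array([614., 268.,  31.]), array([541., 271.,  31.])]
the job is handed in; nothing more can be done
the job is handed in; nothing more can be done
```

The job is handed in: two tablets lie on the tray with the needle at rest about 0.1 rad from the middle of the green band (limit 0.29). The other three tablets were not touched, though the arm hid them in the last picture, and no verdict came back.

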